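# Latch the shelf divider at its stop

### The arm

A 7-joint arm with a two-finger parallel gripper is mounted at the origin on the work surface. World frame = base frame: x ahead of the robot, y to its left, z up, the work surface at z = 0. Lengths are in m, angles in rad, forces in N, time in s.
With the tool pointing down it reaches from about 0.4 to 0.9 m from the base axis. Payload 5.5 kg.
Tool frame: the origin (TCP) lies at the very end of the fingers, on their centre line; the grasp point (between the pads) lies 19 mm behind it; y points along the fingers, x is the direction in which the jaws open and shut, and the axes are right-handed (so a half turn about y gives the same grasp; the last joint's range is limited). The gripper opens to 92 mm and grips with 3 to 60 N. Pads are 19 mm wide; open, the fingers measure 130 mm over their backs; the gripper's body (75 mm by 190 mm) begins 47 mm behind the grasp point.
Start: joints at [1.373, 0.501, -0.427, 1.55, 0.221, 1.138, -0.21], TCP at [0.289, -0.582, 0.227] pointing down, gripper open.
Joint ranges: [-2.88, 2.88], [-0.31, 2.03], [-1.54, 1.56], [0.2, 2.42], [-1.41, 4.55], [0.19, 2.02], [-2.57, 2.57]. Speed limits (rad/s): [2.57, 2.57, 3.14, 3.14, 3.14, 3.14, 3.14].

### API

Orientations are given as a unit quaternion [x, y, z, w].
In Python, from workcell import robot gives the robot as it stands.
- The arm moves only by the tool carry_out, never from a script. Its arguments are lists of equal length, an entry for each row: "travel": the shift along the tool's x, y, z normalised to -1 to 1, where 1 is 0.2 m, a list of three; "twist": the turn about the tool's y normalised to -1 to 1, where 1 is 360 degrees; "gripper": the closure, from -1 (fully open) to 1 (shut), so that 0 is half open. In form: {"travel": [[tx, ty, tz], ...], "twist": [twist, ...], "gripper": [gripper, ...]}. A call has 1 to 12 rows; each row shifts and turns the pose as measured when the row begins, along the tool's axes as they then stand; what a row does not reach is not made up. A row lasts 1/10 s, in which the tool goes at most 50 mm and 8.59 degrees, less where a joint would pass 70% of its speed; a pose out of reach is approached as far as the arm can. A call with a number of a shift or a turn outside -1 to 1 is refused whole. A call with a gripper value outside its range is refused whole. The fingers move at their own pace and stop on an object; "newtons" is the grip in N (left out, the last holds). Time passes only in rows, so rows that do not move let the fingers close. It gives the time, the measured TCP pose, the force and the opening at its end, in the units of the state.
- robot.get_obs(): the state, without advancing time (a new reading comes with each control period).
- robot.read_camera(name): name is "scene" or "top"; returns the picture (420x560x3 uint8, red, green, blue); there is no depth.
- robot.camera_model(name): a dict with "fx", "fy", "cx", "cy" (pixels), "R" (3x3) and "t" (3): a world point X has camera coordinates R X + t. Camera axes: x right, y down, z forward; pixel columns grow to the right and rows downward; lengths in m; the calibration is good to about 2 mm. A picture is of the moment at which its call begins. camera_model takes no time and is no camera call.
- robot.job_done(): hands the job in, once; it reports no verdict.
The state is a dict: "clock": time; "q": joint angles; "qvel": joint speeds; "effort": joint torques, N m; "tool_pos": TCP position; "orientation": TCP orientation; "wrist_force": force on the tool from outside, world axes, zero at the start; "torque": the same for the moment, N m; "width": opening from 0.0 (shut) to 1.0 (fully open).
Only numpy, scipy, OpenCV 4.12 (cv2) and the standard library are available. Lean on these libraries where they do the work, as an engineer would, in place of code of your own. Each camera call takes 0.05 s, during which the arm holds its last target. There are 200 camera calls.

### The job

Close up the row of stock on the little shelf: push the red divider along its rail towards the boxes until its spring pin rides over the first tooth of the green stop and drops into the notch, and leave it latched there. Only push it - do not pull the yellow-capped pin up by hand, stop pushing once it has dropped in rather than forcing it on up the second tooth, and leave the stop and the things on the shelf where they are.

Things in the scene. Friction and masses are not known exactly. Their poses are not given: they have to be found in the camera images.
- shelf: low black wire shelf fixed to the bench, 240 mm deep (its x) by 560 mm long (its y), deck top 30 mm up. Origin on the bench. At yaw 0 its x points away from the robot; yaw within 0.3 rad. An aluminium rail 26 mm wide, 520 mm long, top 42 mm above the bench, runs along its y at x = -85 mm
- divider (a joint): travel of the red divider along the rail, m; grows towards shelf +y, to the stop and boxes. Captive: cannot lift or tilt. Slides with under 3 N. Pushing its pin up the first tooth takes about 5 to 10 N, then the force falls away and it snaps some mm forward into the notch by itself. Forcing it out over the second tooth takes about 10 to 16 N
- divider_push (a point): point on the divider's flat back face (towards shelf -y: push here, to shelf +y), 78 mm above the bench, 23 mm behind the pin's axis. Axes as the shelf's. The face is a red plate 6 mm thick, from 30 mm before this point to 175 mm past it along shelf x, 57 (over the rail; 36 beyond it) to 123 mm above the bench, with a 2 mm lip on top. Past it is the pin's housing, 47 wide, 34 long, top 87 mm up
- pin_foot (a point): lowest point of the spring pin's 10 mm steel ball foot, under the housing. Axes as the shelf's. The pin's yellow cap (18 mm wide) stands 55 to 63 mm above this point, on top of the housing
- pin (a joint): lift of the sprung pin, m: about 0 on the bare rail, rising to 0.007 to 0.0085 on top of either tooth of the stop, under 0.002 again when down in the notch. A spring (5 N rising to 7 N) presses it down
- stop_notch (a point): centre of the notch of the green stop on the rail, 1 mm above the rail's top. Axes as the shelf's. The stop reaches from 26 mm before this point (foot of the first, gentle tooth, 8.5 mm high, its top 8.5 mm before this point) to 20 mm past it (second, steeper tooth, as high, its top 12 mm past). Latched: pin foot over this point. Its place on the rail varies; it is clamped too tight to shift
- canister_center (a point): half-way up a green canister with white lid, 54 mm across, 80 mm tall, loose on the shelf beyond the stop (shelf +y)
- bulbbox_center (a point): centre of an orange carton 52 x 52 x 78 mm, loose on the shelf beyond the stop
- screwcase_center (a point): centre of a small clear-grey case with blue lid, 56 x 56 x 50 mm, loose on the shelf beyond the stop

How it is judged:
By the outcome, as a careful person would: the job done as asked, in the order asked, and still so for the second after the job is handed in, with the robot touching nothing.
It also fails if it takes over 40 s, if anything falls off the work surface, if the arm or the gripper's body presses on something with over 40 N, if the wrist force passes 120 N, or if a joint passes its speed limit or range.

## Working session

There is one attempt and no reset: what is moved stays moved. The work goes in short steps, Python scripts to look and compute and a tool call to move; the robot and the scene stay as the last step left them, time stands still between calls to the robot, and variables do not carry over. Pictures are saved under pics/ and viewed, on a budget of 10 in all, crops included, one or two more only if the job needs it, and the job is handed in when it is done.

Besides the shell and the picture viewer there is one more tool, called after "Emit:" by a JSON object that holds its "fn" and its "kwargs", one argument or row to a line. carry_out: Moves the arm, as the interface text tells. Scaled input: -1 to 1 covers 0.2 m each way for a shift and 360 degrees each way for a turn. Its arguments: {"type":"object","properties":{"travel":{"type":"array","items":{"type":"array","items":{"type":"number","minimum":-1,"maximum":1}}},"twist":{"type":"array","items":{"type":"number","minimum":-1,"maximum":1}},"gripper":{"type":"array","items":{"type":"number"}},"newtons":{"type":"number"}},"required":["travel","twist","gripper"]}

```bash
mkdir -p pics; ls
python3 - <<'E'
from workcell import robot
import cv2,numpy as np
o=robot.get_obs();print({k:np.round(v,3).tolist() for k,v in o.items()})
for n in("scene","top"):
    im=robot.read_camera(n);cv2.imwrite(f"pics/{n}0.png",im[:,:,::-1]);m=robot.camera_model(n);print(n,m)
E
```

```text
pics
{'clock': 0.0, 'q': [1.373, 0.502, -0.427, 1.551, 0.221, 1.138, -0.21], 'qvel': [-0.001, 0.001, -0.0, -0.0, 0.001, 0.001, -0.002], 'effort': [0.0, -56.659, -5.816, -27.911, -0.069, 0.031, 0.0], 'tool_pos': [0.289, -0.582, 0.226], 'orientation': [-0.601, 0.373, -0.372, 0.601], 'wrist_force': [0.541, 0.024, -0.24], 'torque': [0.024, 0.021, -0.06], 'width': 0.998}
scene {'fx': 456.3443718441515, 'fy': 456.3443718441515, 'cx': 279.16014733581716, 'cy': 210.18510522649893, 'R': array([[-0.61722271,  0.78678191,  0.00321723],
       [ 0.51972036,  0.41077869, -0.74910054],
       [-0.59070033, -0.4606898 , -0.66244851]]), 't': array([ 0.29071804, -0.28371045,  1.22819775])}
top {'fx': 523.4515432486488, 'fy': 523.4515432486488, 'cx': 281.8951823594975, 'cy': 208.7691420745909, 'R': array([[-0.00891517, -0.99974151, -0.02091508],
       [-0.99917003,  0.00973754, -0.03955279],
       [ 0.03974623,  0.0205451 , -0.99899857]]), 't': array([0.08444684, 0.59561939, 1.00688663])}
```

View pics/scene0.png

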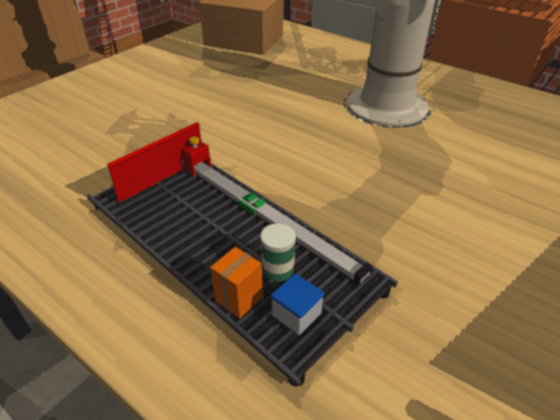

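View pics/top0.png

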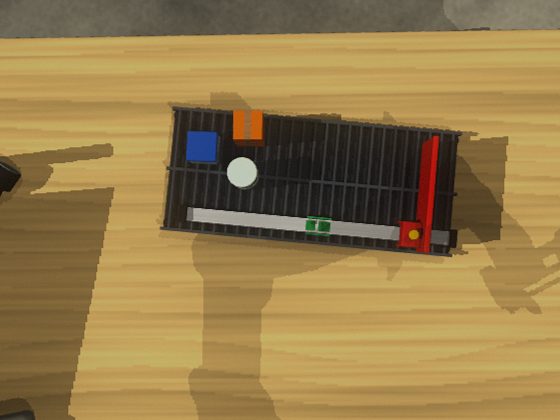

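The scene view shows the shelf with the red divider at its far (-y) end. In the top view the pin cap is near (413,234), the green stop near (318,226), and the rail runs from (188,214) to about (450,238). I'll enlarge the stop and divider and measure them.

```bash
cat > h.py <<'E'
from workcell import robot
import cv2,numpy as np
def ray(n,uv,z):
    m=robot.camera_model(n);R,t=np.array(m["R"]),np.array(m["t"])
    c=-R.T@t; d=R.T@np.array([(uv[0]-m["cx"])/m["fx"],(uv[1]-m["cy"])/m["fy"],1])
    return c+d*(z-c[2])/d[2]
def proj(n,X):
    m=robot.camera_model(n);p=np.array(m["R"])@np.array(X)+m["t"]
    return np.array([m["fx"]*p[0]/p[2]+m["cx"],m["fy"]*p[1]/p[2]+m["cy"]])
def mask(im,c):
    h=cv2.cvtColor(im,cv2.COLOR_RGB2HSV);H,S,V=cv2.split(h)
    return {"yellow":(H>20)&(H<32)&(S>190)&(V>110),"green":(H>50)&(H<85)&(S>120)&(V>40),
     "red":((H<4)|(H>176))&(S>200)&(V>90),"rail":(S<30)&(V>100)}[c]
E
python3 - <<'E'
from h import *
im=cv2.imread("pics/top0.png")[:,:,::-1].copy()
def pts(c,x0,x1,y0,y1):
    ys,xs=np.nonzero(mask(im,c)[y0:y1,x0:x1]);return np.c_[xs+x0,ys+y0].astype(np.float32)
p=pts("yellow",400,430,220,250);print("cap",len(p),p.mean(0),ray("top",p.mean(0),.105))
p=pts("green",290,350,205,245);r=cv2.minAreaRect(p);print("stop",len(p),p.min(0),p.max(0),r,ray("top",r[0],.046))
p=pts("rail",180,400,200,245);vx,vy,x,y=cv2.fitLine(p,cv2.DIST_HUBER,0,.01,.01).ravel()
a=ray("top",(x-100*vx,y-100*vy),.042);b=ray("top",(x+100*vx,y+100*vy),.042);print("rail",len(p),a,b,"yaw",np.arctan2(*(lambda d:(-d[0],d[1]))((a-b)*np.sign((a-b)[1]))))
c=cv2.resize(im[195:260,290:460],None,fx=4.6,fy=4.6,interpolation=cv2.INTER_CUBIC)
s=cv2.imread("pics/scene0.png")[125:225,150:310];s=cv2.resize(s,(782,int(100*782/160)),interpolation=cv2.INTER_CUBIC)[:290]
cv2.imwrite("pics/c1.png",np.vstack([c[:,:,::-1],s]))
E
```

```text
cap 65 [413.2154 234.0923] [ 0.54589089 -0.15359323  0.105     ]
stop 270 [306. 216.] [331. 235.] ((318.1852722167969, 225.59115600585938), (24.542882919311523, 18.483858108520508), 4.39870548248291) [0.56276035 0.01028496 0.046     ]
rail 2552 [0.58740977 0.25182452 0.042     ] [ 0.5492299  -0.12399874  0.042     ] yaw -0.10124263002285172
```

View pics/c1.png

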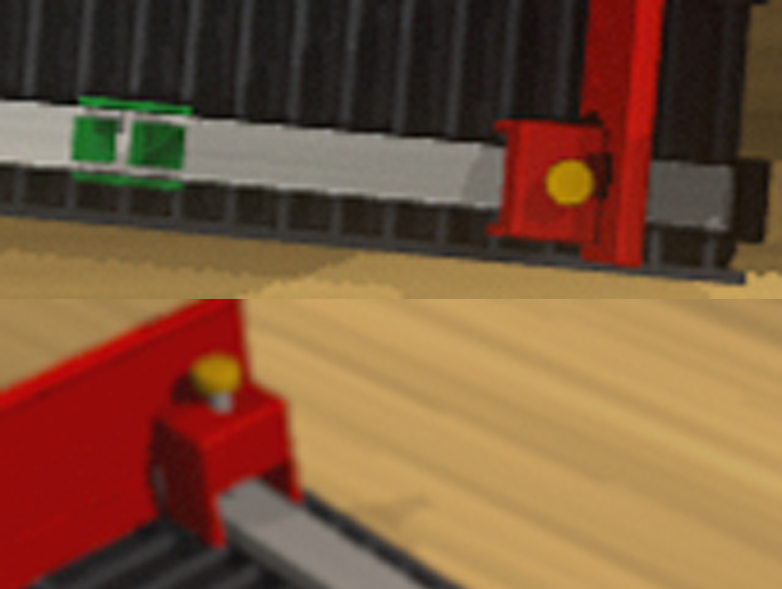

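The crop shows the notch as the pale gap at top-image pixel (316.7, 225). It also shows the cap at (413, 234) and a flat, clear back face. Next I work out the geometry in tool axes.

```bash
cat >> h.py <<'E'
from scipy.spatial.transform import Rotation as Ro
u=np.array([.1005,.9949,0]); v=np.array([.9949,-.1005,0])
notch=ray("top",(316.7,225.),.043)
def st():
    o=robot.get_obs();p=np.array(o["tool_pos"]);M=Ro.from_quat(o["orientation"]).as_matrix()
    print("t",round(o["clock"],2),"tcp",p.round(4),"s to notch",round(float((p-notch)@u),4),"lat",round(float((p-notch)@v),4),"F.u",round(float(np.array(o["wrist_force"])@u),2),"F",np.round(o["wrist_force"],1),"w",round(float(o["width"]),2))
    return p,M
E
python3 - <<'E'
from h import *
p,M=st();print(M.round(3),notch)
cap=ray("top",(413.2,234.1),.105);s=(cap-notch)@u;print("cap s",s,"lat",(cap-notch)@v)
print("angle tool x to u deg",np.degrees(np.arctan2(np.cross(M[:,0],u)[2],M[:,0]@u)))
t=notch+u*(s-.023-.05);t[2]=.15;print(t,"tool shift /0.2",M.T@(t-p)/.2)
E
```

```text
t 0.1 tcp [ 0.2887 -0.5817  0.2258] s to notch -0.6192 lat -0.214 F.u -0.11 F [-0.  -0.1  0.1] w 1.0
[[ 0.445 -0.001  0.896]
 [-0.896  0.002  0.445]
 [-0.002 -1.     0.   ]] [0.56392034 0.01292278 0.043     ]
cap s -0.16745300881882336 lat -0.001218576729617203
angle tool x to u deg 147.82756235480284
[ 0.53975481 -0.22630392  0.15      ] tool shift /0.2 [-1.03268477  0.38087172  1.91427391]
```

Emit:
{"fn": "carry_out", "kwargs": {
  "travel": [
    [0, 0, 0],
    [0, 0, 0],
    [0, 0, 0],
    [0, 0, 0],
    [0, 0, 0],
    [0, 0, 0],
    [0, 0, 0],
    [0, 0, 0]
  ],
  "twist": [-0.0229, -0.0229, -0.0229, -0.0229, -0.0229, -0.0229, -0.0229, 0],
  "gripper": [1, 1, 1, 1, 1, 1, 1, 1],
  "newtons": 40
}}

```text
clock: 0.9
tool_pos: [0.2868, -0.5789, 0.2208]
orientation: [-0.703, 0.024, -0.02, 0.71]
wrist_force: [0.5, -0.2, -0.6]
width: 0.355
```

```bash
cat > n.py <<'E'
from h import *
p,M=st();print("angle z to u deg",np.degrees(np.arctan2(np.cross(M[:,2],u)[2],M[:,2]@u)),"down",M[:,1].round(3))
t=notch+u*(-.1675-.023-.045)-v*.001;t[2]=.16;print(t,"tool shift /0.2",(M.T@(t-p)/.2).round(3))
E
python3 n.py
```

```text
t 0.9 tcp [ 0.2868 -0.5789  0.2208] s to notch -0.6166 lat -0.2162 F.u -0.16 F [ 0.5 -0.2 -0.6] w 0.35
angle z to u deg -2.159714068027931 down [-0.005  0.01  -1.   ]
[ 0.53925769 -0.22127567  0.16      ] tool shift /0.2 [1.149 0.315 1.861]
```

Emit:
{"fn": "carry_out", "kwargs": {
  "travel": [
    [0.115, 0.03, 0.18],
    [0.115, 0.03, 0.18],
    [0.115, 0.03, 0.18],
    [0.115, 0.03, 0.18],
    [0.115, 0.03, 0.18],
    [0.115, 0.03, 0.18],
    [0.115, 0.03, 0.18],
    [0.115, 0.03, 0.18],
    [0.115, 0.03, 0.18],
    [0, 0, 0]
  ],
  "twist": [0.006, 0, 0, 0, 0, 0, 0, 0, 0, 0],
  "gripper": [1, 1, 1, 1, 1, 1, 1, 1, 1, 1]
}}

```text
clock: 1.9
tool_pos: [0.5354, -0.2729, 0.1632]
orientation: [-0.701, 0.058, -0.053, 0.709]
wrist_force: [0.1, -0.3, 0.1]
width: 0.006
```

```bash
sed -i 's/t\[2\]=.16/t[2]=.073/' n.py; python3 n.py
```

```text
t 1.9 tcp [ 0.5354 -0.2729  0.1632] s to notch -0.2873 lat 0.0004 F.u -0.28 F [ 0.1 -0.3  0.1] w 0.01
angle z to u deg 3.2162306060580903 down [-0.006  0.012 -1.   ]
[ 0.53925769 -0.22127567  0.073     ] tool shift /0.2 [-0.018  0.454  0.253]
```

Emit:
{"fn": "carry_out", "kwargs": {
  "travel": [
    [0, 0.11, 0.05],
    [0, 0.11, 0.05],
    [0, 0.11, 0.05],
    [0, 0.1, 0.05],
    [0, 0.02, 0.03],
    [0, 0, 0]
  ],
  "twist": [-0.009, 0, 0, 0, 0, 0],
  "gripper": [1, 1, 1, 1, 1, 1]
}}

```text
clock: 2.5
tool_pos: [0.541, -0.2242, 0.0706]
orientation: [-0.702, 0.044, -0.039, 0.71]
wrist_force: [1.1, -0.2, 0.4]
width: 0.001
```

```bash
python3 n.py
python3 - <<'E'
from h import *
cv2.imwrite("pics/s1.png",robot.read_camera("scene")[:,:,::-1])
E
```

```text
t 2.5 tcp [ 0.541  -0.2242  0.0706] s to notch -0.2383 lat 0.0011 F.u -0.06 F [ 1.1 -0.2  0.4] w 0.0
angle z to u deg 0.8971528034056954 down [-0.007  0.011 -1.   ]
[ 0.53925769 -0.22127567  0.073     ] tool shift /0.2 [-0.011 -0.012  0.014]
```

View pics/s1.png

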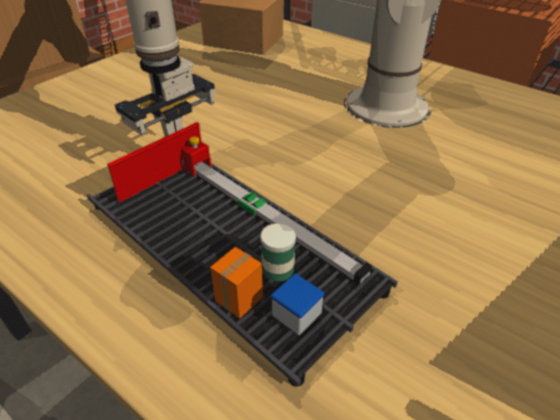

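The fingers are behind the red plate at about (172,125), with the body above its top and everything else in place. Next I approach and make contact.

Emit:
{"fn": "carry_out", "kwargs": {
  "travel": [
    [0, -0.01, 0.06],
    [0, 0, 0.06],
    [0, 0, 0.05],
    [0, 0, 0.04],
    [0, 0, 0.03],
    [0, 0, 0.03]
  ],
  "twist": [-0.0025, 0, 0, 0, 0, 0],
  "gripper": [1, 1, 1, 1, 1, 1]
}}

```text
clock: 3.15
tool_pos: [0.5487, -0.1717, 0.0772]
orientation: [-0.704, 0.038, -0.037, 0.708]
wrist_force: [-1.1, -1.9, -1.1]
width: 0.007
```

```bash
python3 n.py
```

```text
t 3.15 tcp [ 0.5487 -0.1717  0.0772] s to notch -0.1852 lat 0.0034 F.u -2.02 F [-1.1 -1.9 -1.1] w 0.01
angle z to u deg 0.30478154685047143 down [-0.002  0.005 -1.   ]
[ 0.53925769 -0.22127567  0.073     ] tool shift /0.2 [-0.021  0.02  -0.251]
```

Emit:
{"fn": "carry_out", "kwargs": {
  "travel": [
    [-0.003, 0.003, 0.05],
    [-0.003, 0.003, 0.05],
    [-0.003, 0.003, 0.05],
    [-0.003, 0.003, 0.05],
    [-0.002, 0.002, 0.05],
    [-0.002, 0.002, 0.05],
    [-0.002, 0.002, 0.05],
    [-0.002, 0.002, 0.04],
    [-0.002, 0.002, 0.03]
  ],
  "twist": [0, 0, 0, 0, 0, 0, 0, 0, 0],
  "gripper": [1, 1, 1, 1, 1, 1, 1, 1, 1]
}}

```text
clock: 4.05
tool_pos: [0.5555, -0.0807, 0.074]
orientation: [-0.705, 0.037, -0.038, 0.707]
wrist_force: [1.1, -1.6, 0.6]
width: 0.003
```

```bash
python3 n.py
python3 - <<'E'
from h import *
im=robot.read_camera("top");s=robot.read_camera("scene")
c=cv2.resize(im[190:260,270:430],(800,350),interpolation=cv2.INTER_CUBIC);s=cv2.resize(s[120:240,150:310],(800,600),interpolation=cv2.INTER_CUBIC)[100:350]
cv2.imwrite("pics/c2.png",np.vstack([c,s])[:,:,::-1])
E
```

```text
t 4.05 tcp [ 0.5555 -0.0807  0.074 ] s to notch -0.094 lat 0.0011 F.u -1.49 F [ 1.1 -1.6  0.6] w 0.0
angle z to u deg 0.31332198465823524 down [ 0.002  0.004 -1.   ]
[ 0.53925769 -0.22127567  0.073     ] tool shift /0.2 [-0.007  0.002 -0.707]
```

View pics/c2.png

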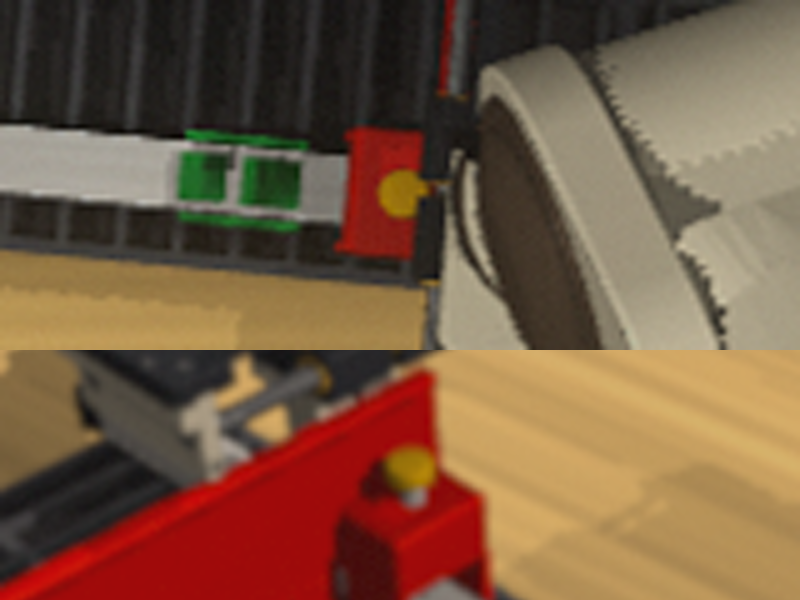

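The cap is now at top pixel (350.6, 228.6), with the stop still at about (318, 226). I'll calibrate TCP against pin and continue gently.

Run:
```python
from h import *
print((ray("top",(350.6,228.6),.105)-notch)@u)
```

```text
-0.057272765692653924
```

Emit:
{"fn": "carry_out", "kwargs": {
  "travel": [
    [0, 0, 0.03],
    [0, 0, 0.03],
    [0, 0, 0.025],
    [0, 0, 0.02],
    [0, 0, 0.015]
  ],
  "twist": [0, 0, 0, 0, 0],
  "gripper": [1, 1, 1, 1, 1]
}}

```text
clock: 4.65
tool_pos: [0.5574, -0.0558, 0.0735]
orientation: [-0.705, 0.038, -0.038, 0.707]
wrist_force: [0.1, -1.2, 0.4]
width: 0.008
```

```bash
python3 n.py
```

```text
t 4.65 tcp [ 0.5574 -0.0558  0.0735] s to notch -0.0691 lat 0.0004 F.u -1.21 F [ 0.1 -1.2  0.4] w 0.01
angle z to u deg 0.37338364623376663 down [ 0.     0.004 -1.   ]
[ 0.53925769 -0.22127567  0.073     ] tool shift /0.2 [-0.002 -0.001 -0.832]
```

Emit:
{"fn": "carry_out", "kwargs": {
  "travel": [
    [0, 0, 0.012],
    [0, 0, 0.012],
    [0, 0, 0.012],
    [0, 0, 0.012]
  ],
  "twist": [0, 0, 0, 0],
  "gripper": [1, 1, 1, 1]
}}

```text
clock: 5.05
tool_pos: [0.5582, -0.048, 0.0735]
orientation: [-0.706, 0.039, -0.038, 0.706]
wrist_force: [-1.3, -7.8, 2.3]
width: 0.005
```

Emit:
{"fn": "carry_out", "kwargs": {
  "travel": [
    [0, 0, 0.012],
    [0, 0, 0.012]
  ],
  "twist": [0, 0],
  "gripper": [1, 1]
}}

```text
clock: 5.25
tool_pos: [0.5581, -0.0482, 0.0736]
orientation: [0.708, -0.04, 0.039, -0.704]
wrist_force: [-1.7, -6.6, 2.8]
width: 0.003
```

```bash
python3 n.py
```

```text
t 5.25 tcp [ 0.5581 -0.0482  0.0736] s to notch -0.0614 lat 0.0003 F.u -6.71 F [-1.7 -6.6  2.8] w 0.0
angle z to u deg 0.6401903627935424 down [-0.003 -0.005 -1.   ]
[ 0.53925769 -0.22127567  0.073     ] tool shift /0.2 [ 0.003  0.008 -0.87 ]
```

Emit:
{"fn": "carry_out", "kwargs": {
  "travel": [
    [0, 0, 0.018],
    [0, 0, 0.018],
    [0, 0, 0.018]
  ],
  "twist": [0, 0, 0],
  "gripper": [1, 1, 1]
}}

```text
clock: 5.55
tool_pos: [0.5579, -0.0481, 0.0737]
orientation: [0.712, -0.044, 0.04, -0.699]
wrist_force: [-0.7, -8.0, 4.8]
width: 0.006
```

Emit:
{"fn": "carry_out", "kwargs": {
  "travel": [
    [0, 0, 0.018],
    [0, 0, 0.018]
  ],
  "twist": [0, 0],
  "gripper": [1, 1]
}}

```text
clock: 5.75
tool_pos: [0.5577, -0.0485, 0.0738]
orientation: [0.716, -0.047, 0.041, -0.696]
wrist_force: [-1.4, -8.7, 4.0]
width: 0.005
```

```bash
python3 n.py
```

```text
t 5.75 tcp [ 0.5577 -0.0485  0.0738] s to notch -0.0618 lat -0.0001 F.u -8.79 F [-1.4 -8.7  4. ] w 0.01
angle z to u deg 1.3907717984072963 down [-0.01  -0.027 -1.   ]
[ 0.53925769 -0.22127567  0.073     ] tool shift /0.2 [ 0.017  0.029 -0.868]
```

Emit:
{"fn": "carry_out", "kwargs": {
  "travel": [
    [0, 0, 0.032],
    [0, 0, 0.032]
  ],
  "twist": [0, 0],
  "gripper": [1, 1]
}}

```text
clock: 5.95
tool_pos: [0.5578, -0.0452, 0.0738]
orientation: [0.719, -0.051, 0.042, -0.691]
wrist_force: [-2.7, -11.0, 7.6]
width: 0.003
```

Emit:
{"fn": "carry_out", "kwargs": {
  "travel": [
    [0, -0.006, 0.034],
    [0, -0.006, 0.034]
  ],
  "twist": [0, 0],
  "gripper": [1, 1]
}}

```text
clock: 6.15
tool_pos: [0.5578, -0.0418, 0.0743]
orientation: [0.723, -0.055, 0.044, -0.687]
wrist_force: [2.4, -11.1, -6.4]
width: 0.002
```

```bash
python3 n.py
```

```text
t 6.15 tcp [ 0.5578 -0.0418  0.0743] s to notch -0.0551 lat -0.0006 F.u -10.84 F [  2.4 -11.1  -6.4] w 0.0
angle z to u deg 2.189725154879105 down [-0.019 -0.05  -0.999]
[ 0.53925769 -0.22127567  0.073     ] tool shift /0.2 [ 0.033  0.053 -0.9  ]
```

Emit:
{"fn": "carry_out", "kwargs": {
  "travel": [
    [0, -0.003, 0.042],
    [0, -0.003, 0.042]
  ],
  "twist": [-0.004, 0],
  "gripper": [1, 1]
}}

```text
clock: 6.35
tool_pos: [0.5585, -0.0358, 0.0741]
orientation: [0.728, -0.05, 0.036, -0.683]
wrist_force: [-1.2, -10.9, 4.5]
width: 0.005
```

```bash
python3 n.py
```

```text
t 6.35 tcp [ 0.5585 -0.0358  0.0741] s to notch -0.049 lat -0.0005 F.u -10.98 F [ -1.2 -10.9   4.5] w 0.01
angle z to u deg 1.1534064185303972 down [-0.024 -0.063 -0.998]
[ 0.53925769 -0.22127567  0.073     ] tool shift /0.2 [ 0.017  0.066 -0.93 ]
```

Emit:
{"fn": "carry_out", "kwargs": {
  "travel": [
    [0, -0.003, 0.036]
  ],
  "twist": [-0.002],
  "gripper": [1]
}}

```text
clock: 6.45
tool_pos: [0.5591, -0.0305, 0.0742]
orientation: [0.729, -0.047, 0.032, -0.682]
wrist_force: [0.4, 0.1, 0.3]
width: 0.006
```

The force has fallen to zero right where the tooth's top should be, so I'll check whether it latched.

```bash
python3 n.py
python3 - <<'E'
from h import *
im=robot.read_camera("top");s=robot.read_camera("scene")
c=cv2.resize(im[190:260,250:410],(800,350),interpolation=cv2.INTER_CUBIC);s=cv2.resize(s[120:240,170:330],(800,600),interpolation=cv2.INTER_CUBIC)[150:400]
cv2.imwrite("pics/c3.png",np.vstack([c,s])[:,:,::-1])
p=np.argwhere(mask(im,"yellow")[215:240,300:345]);q=p.mean(0)[::-1]+[300,215];print(len(p),q,(ray("top",q,.105)-notch)@u)
E
```

```text
t 6.45 tcp [ 0.5591 -0.0305  0.0742] s to notch -0.0437 lat -0.0004 F.u 0.13 F [0.4 0.1 0.3] w 0.01
angle z to u deg 0.5668937256006786 down [-0.025 -0.065 -0.998]
[ 0.53925769 -0.22127567  0.073     ] tool shift /0.2 [ 0.008  0.07  -0.956]
0 [nan nan] nan<stdin>:5: RuntimeWarning: Mean of empty slice.
  ret = um.true_divide(
```

View pics/c3.png

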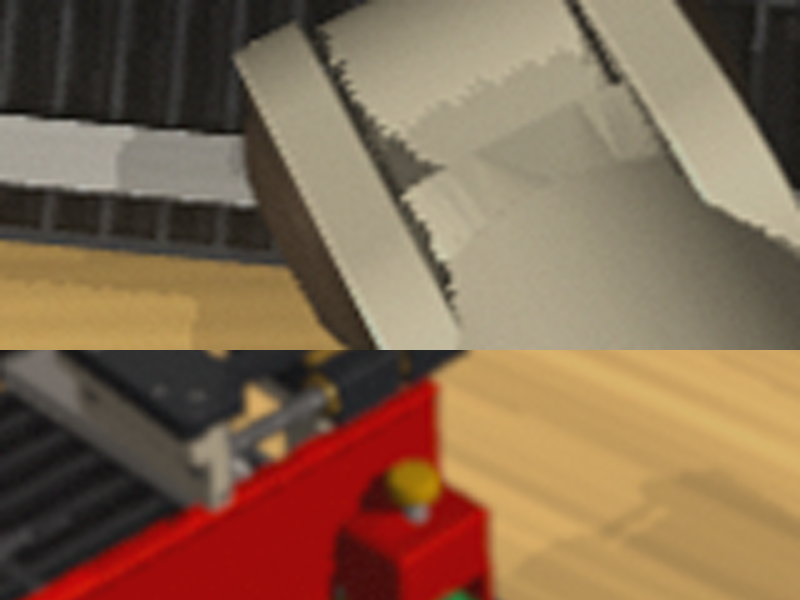

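The divider's pin cap is at scene pixel about (252.6, 176.6) and sits low on its housing. The arm hides it in the top view, so I back straight off and verify.

Emit:
{"fn": "carry_out", "kwargs": {
  "travel": [
    [0, 0, -0.05],
    [0, 0, -0.1],
    [0, 0, -0.15],
    [0, -0.05, -0.2],
    [0, -0.15, -0.15],
    [0, -0.2, -0.1],
    [0, -0.2, -0.1],
    [0, -0.1, -0.2],
    [0, 0, -0.2],
    [0, 0, -0.2],
    [0, 0, 0]
  ],
  "twist": [0, 0, 0, 0, 0, 0, 0, 0, 0, 0, 0],
  "gripper": [1, 1, 1, 1, 1, 1, 1, 1, 1, 1, 1]
}}

```text
clock: 7.65
tool_pos: [0.5293, -0.3174, 0.236]
orientation: [0.726, -0.043, 0.028, -0.686]
wrist_force: [-0.8, 0.4, 0.6]
width: 0.007
```

Run:
```python
from h import *
st()
im=robot.read_camera("top");s=robot.read_camera("scene")
c=cv2.resize(im[190:260,250:410],(800,350),interpolation=cv2.INTER_CUBIC);d=cv2.resize(s[120:240,170:330],(800,600),interpolation=cv2.INTER_CUBIC)[150:400]
cv2.imwrite("pics/c4.png",np.vstack([c,d])[:,:,::-1]);cv2.imwrite("pics/s4.png",s[:,:,::-1])
p=np.argwhere(mask(im,"yellow")[215:240,300:345])
if len(p): q=p.mean(0)[::-1]+[300,215];print(len(p),q,(ray("top",q,.105)-notch)@u)
for k in(0,-.0085,.012):
  X=notch-.001*v+k*u
  for z in(.105,.113): X[2]=z;print(k,z,proj("scene",X).round(1),proj("top",X).round(1))
```

```text
t 7.65 tcp [ 0.5293 -0.3174  0.236 ] s to notch -0.3321 lat -0.0013 F.u 0.33 F [-0.8  0.4  0.6] w 0.01
66 [317.37878788 225.10606061] 0.0015497752861643843
0 0.105 [253.5 174.3] [318.2 225.3]
0 0.113 [253.3 170.7] [318.5 225.2]
-0.0085 0.105 [250.2 172.3] [323.  225.7]
-0.0085 0.113 [250.1 168.8] [323.3 225.7]
0.012 0.105 [258.1 177.1] [311.5 224.6]
0.012 0.113 [258.  173.6] [311.6 224.6]
```

View pics/c4.png

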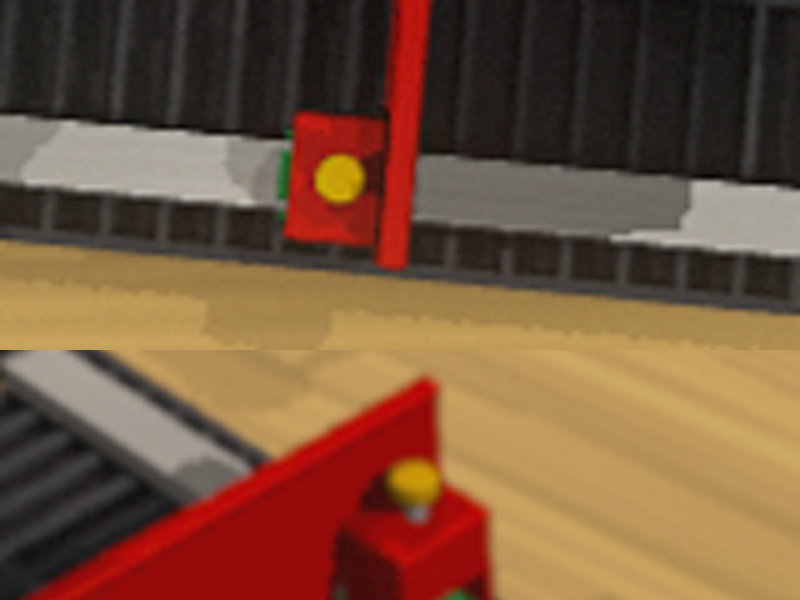

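The cap is at top pixel (317.4, 225.1), 1.5 mm from the measured notch, and it sits low, so the divider is latched. I'll check numerically that the goods haven't moved, then hand in.

Run:
```python
from h import *
a=cv2.imread("pics/scene0.png")[215:345,200:340].astype(int);b=cv2.imread("pics/s4.png")[215:345,200:340].astype(int)
print("goods: changed px",int((abs(a-b).max(2)>60).sum()),"of",a[:,:,0].size)
print(robot.job_done())
```

```text
goods: changed px 171 of 18200
the job is handed in; nothing more can be done
None
```

The red divider is latched in the green stop's notch, and I handed the job in at about 7.8 s of the 40 s allowed. I pushed it along the rail with the closed fingertips on its back face. I stopped when the push force fell from about 11 N to zero, which was where the first tooth's top should be, then backed the arm off.

- **Latch:** after the arm withdrew, the pin cap measured 1.5 mm from the notch centre, which is within camera accuracy. It sat low on its housing, so the pin is down. The wrist force was about zero.
- **Goods on the shelf:** 171 of 18,200 pixels changed clearly in the picture region around the goods. I put this down to shadows and noise and did not measure each item's position separately.
- **Push force:** it peaked at about 11 N, slightly above the expected 5 to 10 N. There was also up to about 8 N of vertical force on the tool during the push.
- **Tool tilt:** the tool tilted about 4 degrees under load. The gripper body stayed above the plate.

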